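# Sweep the off-cuts out of the drill vise

### The arm

A 7-joint arm with a two-finger parallel gripper is mounted at the origin on the work surface. World frame = base frame: x ahead of the robot, y to its left, z up, the work surface at z = 0. Lengths are in m, angles in rad, forces in N, time in s.
With the tool pointing down it reaches from about 0.35 to 0.775 m from the base axis. Payload 3.1 kg.
Tool frame: the origin (TCP) lies on the centre line of the jaws, within the pads' length; the fingertips stand robot.tips_ahead ahead of it and the grasp point (between the pads) lies 2 mm behind it (robot.tips_ahead is the distance from the TCP to the fingertips, in m); z points along the fingers, y is the line along which they close (so a half turn about z gives the same grasp; the last joint's range is limited). The gripper opens to 85 mm and grips with 20 to 120 N. Pads are 22 mm wide; open, the fingers measure 114 mm over their backs; the gripper's body (76 mm by 85 mm) begins 54 mm behind the grasp point. The pads swing forward as they close: fully open they stand 13 mm farther back than shut.
Start: joints at [1.303, 0.311, 0.014, 1.512, -0.004, 1.319, -0.027], TCP at [0.123, -0.536, 0.248] pointing down, gripper open.
Joint ranges: [-2.7, 2.7], [-0.3, 1.91], [-1.27, 1.3], [0.12, 2.57], [-1.44, 4.58], [0.2, 2.03], [-3.05, 3.05]. Speed limits (rad/s): [2.79, 2.79, 3.14, 3.14, 3.14, 3.14, 3.14].

### API

Orientations are given as a unit quaternion [x, y, z, w].
In Python, from workcell import robot gives the robot as it stands. The module is installed in compiled form; this text tells all that it offers.
- The arm moves only by the tool jog_arm, never from a script. Its argument "steps" is a list of rows, each a list of 5 numbers: the shift along the tool's x, y, z in m, then the turn about the tool's z in rad, then the opening, from 0 (shut) to 1 (fully open). A call has 1 to 20 rows; each row shifts and turns the commanded pose from where the row before left it, along the tool's axes as they then stand; what a row does not reach is not made up. A row lasts 1/8 s, in which the tool goes at most 62.5 mm and 10.7 degrees, less where a joint would pass 70% of its speed; a pose out of reach is approached as far as the arm can. A call with a gripper value outside its range is refused whole. The fingers move at their own pace and stop on an object; the grip force is fixed at half the most. Time passes only in rows, so rows that do not move let the fingers close. It gives the time, the measured TCP pose, the force, the opening and the grip force at its end, in the units of the state.
- robot.read_state(): the state, without advancing time (a new reading comes with each control period).
- robot.grab_frame(name): name is "scene" or "top"; returns a dict with "image" (420x560x3 uint8, red, green, blue), "fov_y" (degrees; the focal length in pixels is half the picture's height over the tangent of half this angle, whatever the lens; pixels are square), "cx", "cy" (the principal point, pixels), "k1" (the pictures are not rectified: a ray, as slopes to the right and down, at radius r is drawn at 1 + k1 r^2 times it, then the intrinsics apply), "eye" and "attitude" of the camera in the world. Camera axes: x right, y down, z forward; pixel columns grow to the right and rows downward; lengths in m; the calibration is good to about 2 mm. A picture is of the moment at which its call begins. There is no depth.
- robot.hand_in(): hands the job in; it is judged then, once.
The state is a dict: "time": time; "q": joint angles; "dq": joint speeds; "effort": joint torques, N m; "tcp_pos": TCP position; "orientation": TCP orientation; "wrist_force": force on the tool from outside, world axes, zero at the start; "torque": the same for the moment, N m; "finger_gap": finger opening in m; "gripper_force": force on a finger pad.
Only numpy, scipy, OpenCV 4.12 (cv2) and the standard library are available. Lean on these libraries where they do the work, as an engineer would, in place of code of your own. Each camera call takes 0.05 s, during which the arm holds its last target. There are 200 camera calls.

### The job

Swing the bench magnifier to the robot's left, right round to its stop, so that it no longer hangs over the vise. Then take the chip brush lying on the bench and, with its bristles bearing lightly on the vise bed, sweep all four metal off-cuts out from between the jaws into the tray against the vise. Do not touch the off-cuts with the gripper or disturb the other things on the bench; when the vise is clear, lay the brush flat on the bench again.

Things in the scene. Friction and masses are not known exactly. Their poses are not given: they have to be found in the camera images.
- vise: fixed blue drill-press vise, bolted down. Origin: bench level, below the middle of the bed. Its x axis runs along the open gap between the jaws and points to the tray; y points to the fixed jaw. The fixed jaw's steel face is the plane y = +40 mm; jaws are 100 mm long (x from -50 to +50 mm) and their tops are 74 mm above the bench. The screw block and T-bar reach y = -150 mm and are 70 mm high
- vise_bed: the vise's flat bed, on which the off-cuts lie; fixed. Origin on its top surface, 40 mm above the bench, straight above the vise's origin, same axes. It ends at x = -55 mm (robot's side) and x = +55 mm (tray side), where it drops straight down
- vise_jaw (a joint): position of the moving jaw, m, stiff, to be left alone. Its steel face is the plane y = -(16 mm + this value) in the vise's frame, so the gap is 56 mm + this value (56 to 68 mm)
- tray: loose dark steel tray, 0.5 kg, 110 mm (x) by 150 mm (y), 24 mm high, 3 mm walls and floor, pushed up to the bed's end on the vise's +x side (gap about 2 mm). Origin under its centre, same axes as the vise
- scrap_block: loose metal off-cut lying on the vise bed between the jaws; origin under its centre (on the bed at start); brass block 13 x 11 x 10 mm, 12 g
- scrap_slug: loose metal off-cut lying on the vise bed between the jaws; origin under its centre (on the bed at start); round steel slug, 15 mm across, 9 mm high, 12 g
- scrap_bar: loose metal off-cut lying on the vise bed between the jaws; origin under its centre (on the bed at start); dark steel bar end 16 x 9 x 10 mm, 12 g
- scrap_angle: loose metal off-cut lying on the vise bed between the jaws; origin under its centre (on the bed at start); L-shaped steel piece 15 x 14 x 10 mm, 11 g
- brush: loose chip brush lying flat, 0.07 kg. Origin under the handle, 80 mm from its end, near the centre of mass; x points to the bristles, y across, z up. All centred on y = 0, z = 8 mm: wooden handle 16 mm thick, 18 mm wide (x -80 to +7 mm), then 24 mm wide (to 43 mm); steel ferrule 40 mm wide, 14 mm thick (39 to 75 mm); then bristles. Hard pressing swivels it in the fingers
- brush_ferrule (a point): middle of the ferrule's mouth (brush x = 75 mm, z = 8 mm). From it stand the bristles, 38 mm wide, 10 mm thick, worn to 26 to 36 mm long: not reported, to be felt. They bend like a spring about here (1.2 N m/rad, 1 to 2 N per mm at the tip). To reach the bed with the hand above the jaws, hold the brush sloping about 45 degrees, bristles lowest
- magnifier_arm (a joint): swing of the magnifier's arm, rad; grows as the head swings to the robot's left (clockwise from above); starts between 0 and 0.3 over the vise; its stop is at 1.0. A slightly stiff hinge: about 1 N at the head moves it, and it stays where it is left
- lens (a point): centre of the magnifier's round head: 120 mm across, 24 mm thick (12 mm above and below this point), 200 mm above the bench. A level arm 16 mm wide carries it from a pivot post: the vertical pivot axis lies 305 mm from here along this point's own +x axis. The post is fixed, 20 mm thick, 260 mm high, beyond the vise to the left. The head may be pushed by its rim
- pot: to be left alone: open blue plastic pot, 72 mm across and 80 mm high, three thin sticks standing in it up to 170 mm; origin under its centre
- syringe: to be left alone: small plastic syringe lying down, 145 mm long; origin under its middle
- pliers: to be left alone: pliers with red grips lying down, 155 mm long; origin under the pivot
- tweezers: to be left alone: steel tweezers lying down, 145 mm long; origin under their middle
- oil_bottle: to be left alone: clear oil bottle, 42 mm across, 105 mm high; origin under its centre
- paste_jar: to be left alone: amber jar with a white cap, 56 mm across, 45 mm high; origin under its centre
- screwdriver: to be left alone: screwdriver lying down, 190 mm long; origin under its middle
Not all that is in view belongs to the job. There is more than one size of the brush; the job needs the largest.

How it is judged:
By the outcome, as a careful person would: the job done as asked, in the order asked, and still so for the second after the job is handed in, with the robot touching nothing.
It also fails if it takes over 72 s, if anything falls off the work surface, if the arm or the gripper's body presses on something with over 40 N, if the wrist force passes 120 N, or if a joint passes its speed limit or range.

## Working session

There is one attempt and no reset: what is moved stays moved. The work goes in short steps, Python scripts to look and compute and a tool call to move; the robot and the scene stay as the last step left them, time stands still between calls to the robot, and variables do not carry over. Pictures are saved under pics/ and viewed, at most 10 in all, crops included, and the job is handed in when it is done.

Besides the shell and the picture viewer there is one more tool, called after "Call:" by a JSON object that holds its "fn" and its "kwargs". jog_arm: Moves the arm, as the interface text tells. Its arguments: {"type":"object","properties":{"steps":{"type":"array","items":{"type":"array","items":{"type":"number"}}}},"required":["steps"]}

```bash
mkdir -p pics; cat > h.py <<'E'
import numpy as np, cv2
from workcell import robot
from scipy.spatial.transform import Rotation as R
def cam(f):
    a=np.array(f["attitude"],float)
    Rm=a if a.shape==(3,3) else R.from_quat(a).as_matrix()
    F=f["image"].shape[0]/2/np.tan(np.radians(f["fov_y"])/2)
    return F,Rm,np.array(f["eye"])
def ray(f,u,v):
    F,Rm,e=cam(f); d=np.array([(u-f["cx"])/F,(v-f["cy"])/F]); s=d.copy()
    for _ in range(30): s=d/(1+f["k1"]*(s@s))
    return e,Rm@np.array([s[0],s[1],1.])
def onz(f,u,v,z):
    e,d=ray(f,u,v); return e+d*(z-e[2])/d[2]
def proj(f,p):
    F,Rm,e=cam(f); c=Rm.T@(np.array(p)-e); s=c[:2]/c[2]; s=s*(1+f["k1"]*(s@s)); return s*F+[f["cx"],f["cy"]]
def grab(n): 
    import pickle; f=robot.grab_frame(n); pickle.dump(f,open(n+".pkl","wb")); return f
def save(img,name,s=1): cv2.imwrite("pics/"+name,cv2.resize(img[:,:,::-1],None,fx=s,fy=s,interpolation=cv2.INTER_CUBIC))
def load(n):
    import pickle; return pickle.load(open(n+".pkl","rb"))
E
python3 - <<'E'
from h import *
for n in("scene","top"):
    f=grab(n); save(f["image"],n+"0.png",1.42); print(n,{k:v for k,v in f.items() if k!="image"})
print(robot.read_state(),robot.tips_ahead)
E
```

```text
scene {'fov_y': 56.05126068357901, 'cx': 278.514962033329, 'cy': 204.86057373490797, 'k1': -0.008595319215354376, 'eye': array([ 0.95010694, -0.58855557,  0.8824958 ]), 'attitude': array([ 0.88089256,  0.27682142, -0.10389492, -0.36959984])}
top {'fov_y': 44.07343587798243, 'cx': 279.8796133434142, 'cy': 204.14567975548985, 'k1': -0.13978353706005364, 'eye': array([0.30605531, 0.02128621, 1.46463124]), 'attitude': array([ 0.70479153, -0.70396955,  0.06838319, -0.05495008])}
{'time': 0.1, 'q': array([ 1.30327346,  0.31166132,  0.01397278,  1.51287424, -0.00440243,
        1.31921436, -0.02722188]), 'dq': array([-6.71560836e-04, -2.90749971e-03, -5.79507935e-04, -4.05753527e-03,
       -7.03882448e-05,  8.30723435e-04, -8.46840538e-04]), 'effort': array([ 7.00926448e-04, -3.80855942e+01,  1.46634020e-01, -2.31243324e+01,
        1.24458174e-02,  8.05513904e-03, -6.08968534e-06]), 'tcp_pos': array([ 0.12303861, -0.53543269,  0.24733012]), 'orientation': array([ 9.93627578e-01,  1.12708055e-01, -1.59921548e-04, -1.05115898e-03]), 'wrist_force': array([-0.73858039,  0.34844457, -0.22863855]), 'torque': array([ 0.01059625, -0.01598321, -0.05311975]), 'gripper_force': 0.0, 'finger_gap': 0.08515747518351789} 0.017
```

View pics/scene0.png

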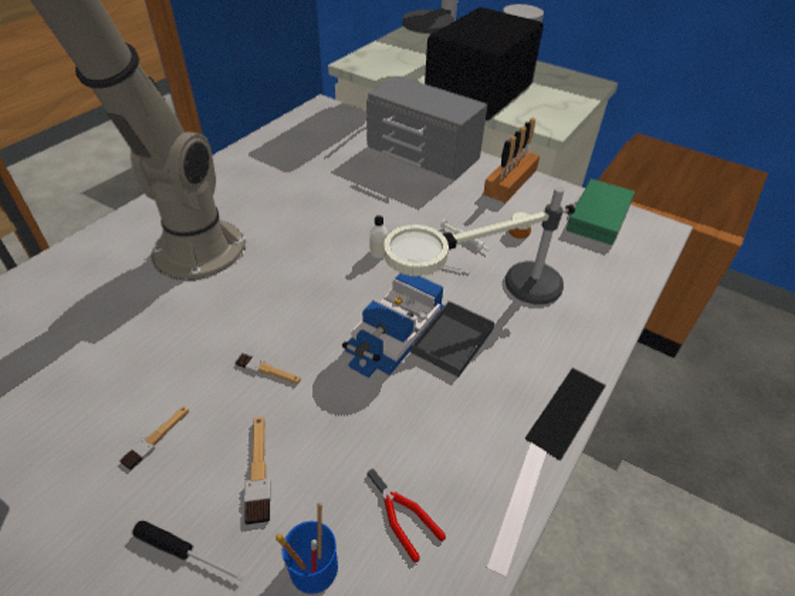

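View pics/top0.png

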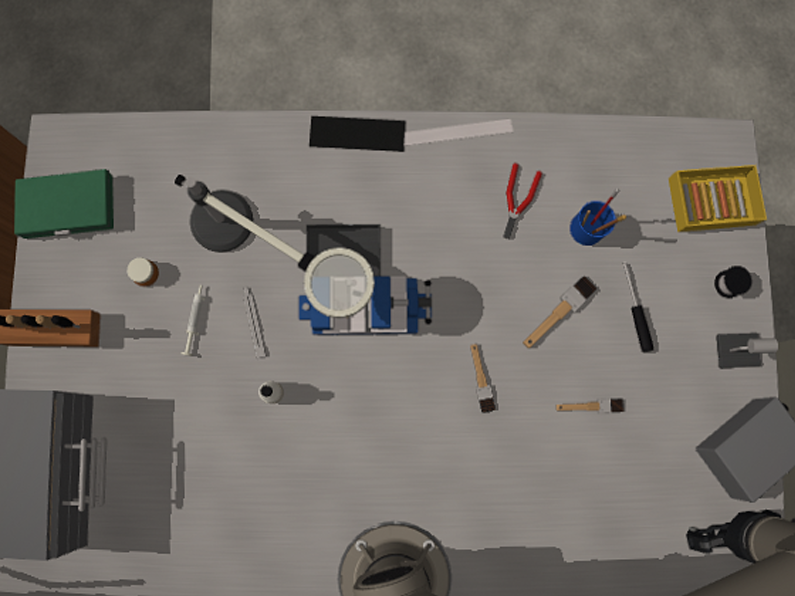

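Pictures at 1.42x. The top view shows three brushes, at (560,312), (485,378) and (592,406). The one at (560,312), which is (258,470) in the scene view, is clearly the longest and widest. The vise is at (370,305), with the tray above it at (345,240). The lens is at (339,282) and its post at about (197,192).

```bash
python3 - <<'E'
from h import *
t=load("top"); s=load("scene")
for nm,a,b in(("big",(528,345),(590,285)),("mid",(475,346),(487,408)),("small",(557,407),(624,405))):
    p=onz(t,a[0]/1.42,a[1]/1.42,.008);q=onz(t,b[0]/1.42,b[1]/1.42,.008);print(nm,p,q,np.linalg.norm(p-q))
print("lens",onz(t,339/1.42,282/1.42,.2),"post",onz(t,197/1.42,192/1.42,.26))
print("lens scene", onz(s,417/1.42,249/1.42,.2))
a=t["image"][185:250,360:435]; A=cv2.resize(a,(450,390),interpolation=cv2.INTER_CUBIC)
b=s["image"][285:375,150:210]; B=cv2.resize(b,(260,390),interpolation=cv2.INTER_CUBIC)
save(np.hstack([A,B]),"brush.png")
c=s["image"][185:270,235:355]; save(c,"vise.png",6.6)
E
```

```text
big [ 0.45198508 -0.26756642  0.008     ] [ 0.57436349 -0.39961649  0.008     ] 0.18003803301797736
mid [ 0.45015667 -0.16090859  0.008     ] [ 0.3275409  -0.18277921  0.008     ] 0.12455099262495273
small [ 0.32840307 -0.32264917  0.008     ] [ 0.33070661 -0.45951085  0.008     ] 0.13688105684296442
lens [0.54291882 0.09911648 0.2       ] post [0.68807415 0.3418606  0.26      ]
lens scene [0.54490527 0.10110933 0.2       ]
```

View pics/brush.png

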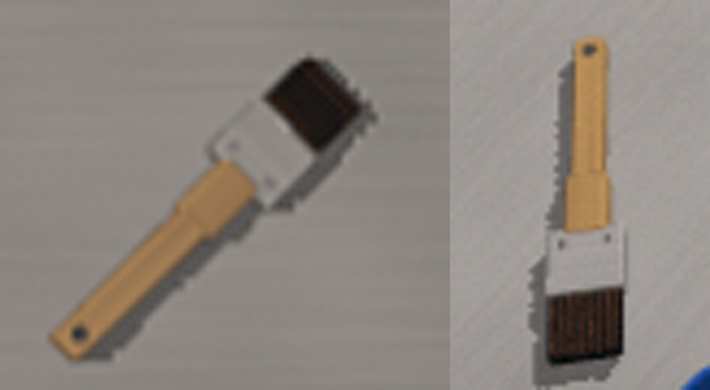

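View pics/vise.png

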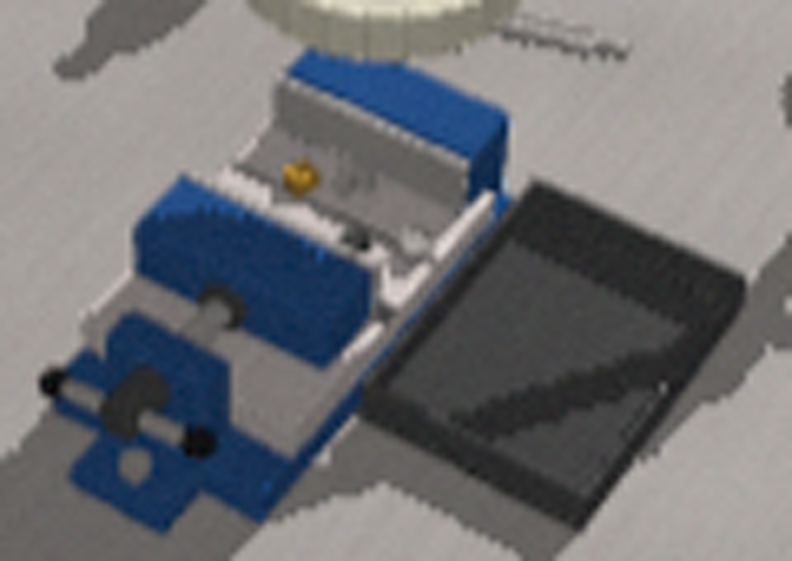

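The enlarged crop confirms the brush: the longest of the three at about 180 mm, with a 40 mm ferrule. The vise crop shows brass at (300,178), other off-cuts at (355,180), (355,238) and (412,240), and the tray on the vise's +x side. Next I'll work out the magnifier's push arc and the vise pose.

```bash
python3 - <<'E'
from h import *
t=load("top"); s=load("scene")
k=lambda u,v:(u/1.42,v/1.42)
a=onz(t,*k(300,259),.2); b=onz(t,*k(215,204),.2); d=(b-a)/np.linalg.norm(b-a)
L=np.array([.544,.1,.2]); print("dir",d,"pivot",L+.305*d,"arm pts",a,b)
P=(L+.305*d)[:2]; r=(L[:2]-P); a0=np.arctan2(r[1],r[0])
for th in np.arange(0,1.11,.1):
    an=a0-th; h=P+.305*np.array([np.cos(an),np.sin(an)]); tg=np.array([np.sin(an),-np.cos(an)]); print(round(th,1),h.round(3),"tool",(h-tg*.072).round(3))
v=lambda u,w,z:onz(s,u/6.6+235,w/6.6+185,z).round(4)
print("jaw top edge",v(275,85,.074),v(470,165,.074)); print("tray",[v(*p,.024)[:2] for p in((535,180),(745,280),(580,530),(362,405))])
print("movjaw top", [v(*p,.074)[:2] for p in ((185,180),(375,270),(215,168),(390,262))])
print("scraps",[v(*p,.045)[:2] for p in((300,178),(348,180),(355,238),(412,240))])
print("bottle",onz(t,*k(268,390),.105))
E
```

```text
dir [0.5432842  0.83954885 0.        ] pivot [0.70970168 0.3560624  0.2       ] arm pts [0.58383765 0.16826606 0.2       ] [0.68448338 0.32379609 0.2       ]
0.0 [0.544 0.1  ] tool [0.604 0.061]
0.1 [0.519 0.118] tool [0.576 0.073]
0.2 [0.496 0.138] tool [0.548 0.088]
0.3 [0.476 0.16 ] tool [0.522 0.105]
0.4 [0.457 0.185] tool [0.498 0.125]
0.5 [0.442 0.211] tool [0.476 0.147]
0.6 [0.428 0.238] tool [0.456 0.172]
0.7 [0.418 0.267] tool [0.439 0.198]
0.8 [0.411 0.297] tool [0.425 0.226]
0.9 [0.406 0.327] tool [0.413 0.255]
1.0 [0.405 0.357] tool [0.404 0.285]
1.1 [0.406 0.388] tool [0.399 0.316]
jaw top edge [0.4847 0.113  0.074 ] [0.5822 0.1211 0.074 ]
tray [array([0.5889, 0.1742]), array([0.6967, 0.1752]), array([0.7048, 0.0137]), array([0.5967, 0.0169])]
movjaw top [array([0.4867, 0.0416]), array([0.582 , 0.0454]), array([0.493, 0.055]), array([0.5847, 0.0529])]
scraps [array([0.5112, 0.0952]), array([0.5294, 0.1067]), array([0.5514, 0.0789]), array([0.5724, 0.0925])]
bottle [0.35857146 0.23318611 0.105     ]
```

Call:
{"fn": "jog_arm", "kwargs": {"steps": [[0, 0, 0, 0.1125, 0], [0, 0, 0, 0.1125, 0], [0, 0, 0, 0, 0]]}}

```text
time: 0.48
tcp_pos: [0.1231, -0.5357, 0.2477]
orientation: [1.0, 0.001, -0.0, -0.001]
wrist_force: [0.2, -0.2, -0.6]
finger_gap: 0.0319
gripper_force: 0.0
```

Call:
{"fn": "jog_arm", "kwargs": {"steps": [[0.0366, -0.0411, 0, 0, 0], [0.0366, -0.0411, 0, 0, 0], [0.0366, -0.0411, 0, 0, 0], [0.0366, -0.0411, 0, 0, 0], [0.0366, -0.0411, 0, 0, 0], [0.0366, -0.0411, 0, 0, 0], [0.0366, -0.0411, 0, 0, 0], [0.0366, -0.0411, 0, 0, 0], [0.0366, -0.0411, 0, 0, 0], [0.0366, -0.0411, 0, 0, 0], [0.0366, -0.0411, 0, 0, 0], [0.0366, -0.0411, 0, 0, 0], [0.0366, -0.0411, 0, 0, 0], [0.0366, -0.0411, 0, 0, 0], [0, 0, 0.028, 0, 0], [0, 0, 0.028, 0, 0], [0, 0, 0, 0, 0]]}}

```text
time: 2.6
tcp_pos: [0.6331, 0.0392, 0.1891]
orientation: [1.0, 0.001, -0.003, 0.0]
wrist_force: [-0.4, 0.5, 0.5]
finger_gap: 0.0001
gripper_force: 0.0
```

Call:
{"fn": "jog_arm", "kwargs": {"steps": [[-0.014, -0.011, 0, 0, 0], [-0.015, -0.011, 0, 0, 0], [-0.014, -0.006, 0, 0, 0], [-0.014, -0.006, 0, 0, 0], [-0.014, -0.0075, 0, 0, 0], [-0.014, -0.0075, 0, 0, 0], [-0.013, -0.0085, 0, 0, 0], [-0.013, -0.0085, 0, 0, 0], [-0.012, -0.01, 0, 0, 0], [-0.012, -0.01, 0, 0, 0], [-0.011, -0.011, 0, 0, 0], [-0.011, -0.011, 0, 0, 0], [-0.01, -0.0125, 0, 0, 0], [-0.01, -0.0125, 0, 0, 0], [-0.0085, -0.013, 0, 0, 0], [-0.0085, -0.013, 0, 0, 0]]}}

```text
time: 4.6
tcp_pos: [0.4403, 0.1995, 0.1923]
orientation: [1.0, 0.0, -0.0, 0.0]
wrist_force: [1.3, -1.1, -0.1]
finger_gap: 0.0003
gripper_force: 0.5
```

Call:
{"fn": "jog_arm", "kwargs": {"steps": [[-0.007, -0.014, 0, 0, 0], [-0.007, -0.014, 0, 0, 0], [-0.004, -0.01, 0, 0, 0]]}}

```text
time: 4.97
tcp_pos: [0.4222, 0.2378, 0.1923]
orientation: [1.0, 0.001, -0.0, -0.0]
wrist_force: [0.6, -0.5, 0.3]
finger_gap: -0.0001
gripper_force: 0.5
```

Call:
{"fn": "jog_arm", "kwargs": {"steps": [[-0.004, -0.009, 0, 0, 0], [-0.003, -0.008, 0, 0, 0]]}}

```text
time: 5.22
tcp_pos: [0.4196, 0.2443, 0.1923]
orientation: [1.0, -0.003, 0.002, 0.008]
wrist_force: [5.4, -24.0, 9.3]
finger_gap: 0.0001
gripper_force: 12.5
```

```bash
python3 - <<'E'
from h import *
f=grab("top"); save(f["image"][110:300,60:340],"t2.png",2.8); print(robot.read_state()["wrist_force"])
E
```

```text
[  4.43170096 -16.92313619   6.65068523]
```

View pics/t2.png

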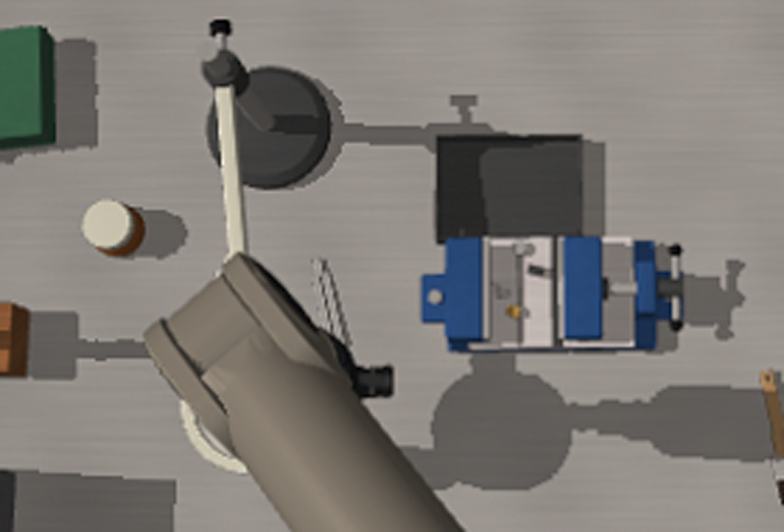

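The head has swung to the stop: the force rose to 24 N and the arm now lies along (225,170). The vise is clear, with the fixed jaw top at x 445–483 and the moving jaw top at 565–602. The off-cuts are at (515,312), (503,290), (538,270) and (522,248).

Call:
{"fn": "jog_arm", "kwargs": {"steps": [[0.005, 0.02, 0, 0, 0], [0.01, 0.03, 0, 0, 0], [0.01, 0.05, 0, 0, 1], [0.01, 0.05, -0.02, 0, 1], [0, 0.05, -0.03, 0, 1], [0, 0.05, -0.02, 0, 1], [0, 0.05, 0, 0, 1]]}}

```text
time: 6.15
tcp_pos: [0.4524, -0.0474, 0.2643]
orientation: [1.0, 0.0, 0.002, 0.0]
wrist_force: [1.4, 0.4, 1.1]
finger_gap: 0.0852
gripper_force: 0.0
```

```bash
python3 - <<'E'
from h import *
f=grab("top"); im=f["image"]; hsv=cv2.cvtColor(im,cv2.COLOR_RGB2HSV)
g=lambda u,v,z:onz(f,u/2.8+60,v/2.8+110,z)[:2].round(4)
bl=cv2.inRange(hsv,(100,120,60),(130,255,255)); bl[:, :180]=0; bl[:,320:]=0; bl[250:]=0;bl[:180]=0
cs,_=cv2.findContours(bl,0,2)
for c in cs:
    if cv2.contourArea(c)>80:
        r=cv2.minAreaRect(c); print("blue",cv2.boundingRect(c),r[2],[onz(f,*p,.074)[:2].round(4) for p in cv2.boxPoints(r)])
print("bed ends",g(540,238,.04),g(540,345,.04)); print("fixed face",g(484,240,.074),g(486,345,.074)); print("mov",g(563,240,.074),g(565,338,.074),g(602,240,.074))
print("scraps",[g(*p,.05) for p in((515,312),(503,290),(538,270),(522,248))])
wd=cv2.inRange(hsv,(8,90,90),(25,255,255))
# restrict to big brush
m=np.zeros_like(wd); m[190:250,362:425]=wd[190:250,362:425]
ys,xs=np.nonzero(m); P=np.array([onz(f,x,y,.012)[:2] for x,y in zip(xs,ys)]); c=P.mean(0); w,V=np.linalg.eigh(np.cov(P.T)); ax=V[:,1]; ax=ax*np.sign(ax[0]); q=(P-c)@ax
print("brush wood c",c,"ax",ax,np.degrees(np.arctan2(ax[1],ax[0])),q.min(),q.max())
dk=cv2.inRange(hsv,(0,0,0),(180,255,60)); n=np.zeros_like(dk); n[190:220,395:425]=dk[190:220,395:425]
ys,xs=np.nonzero(n); Q=np.array([onz(f,x,y,.008)[:2] for x,y in zip(xs,ys)]); print("dark c",Q.mean(0),((Q-c)@ax).min(),((Q-c)@ax).max(), (Q.mean(0)-c)/np.linalg.norm(Q.mean(0)-c))
print(robot.read_state()["tcp_pos"])
save(np.hstack([im[140:255,200:300],im[170:285,340:440]]),"t3.png",4)
E
```

```text
blue (211, 195, 21, 40) 90.0 [array([0.5763, 0.1828]), array([0.5764, 0.1281]), array([0.4694, 0.1265]), array([0.4692, 0.1805])]
blue (262, 194, 13, 37) 90.0 [array([0.5795, 0.0435]), array([0.5796, 0.0107]), array([0.4806, 0.0106]), array([0.4805, 0.043 ])]
bed ends [0.5832 0.0696] [0.4758 0.0687]
fixed face [0.5745 0.123 ] [0.4716 0.1196]
mov [0.5747 0.046 ] [0.4785 0.0436] [0.5748 0.008 ]
scraps [array([0.5071, 0.0932]), array([0.529 , 0.1053]), array([0.5491, 0.071 ]), array([0.5711, 0.087 ])]
brush wood c [ 0.49715986 -0.30934794] ax [ 0.68421516 -0.7292802 ] -46.82608454305144 -0.0662187413309476 0.056222418491697526
dark c [ 0.57127627 -0.38899927] 0.0934127773876142 0.12354037442450909 [ 0.68121307 -0.73208521]
[ 0.45120625 -0.05695908  0.26304068]
```

View pics/t3.png

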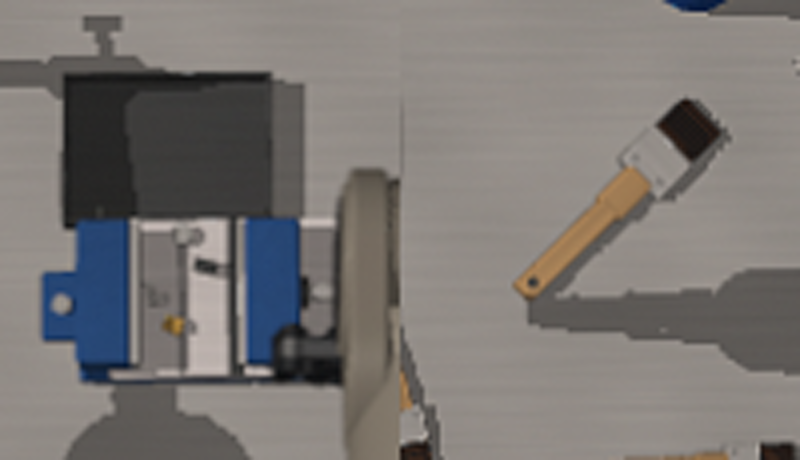

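Crop check: the three brushes are unmoved, and the big brush heads about -47° with its wood centroid at (0.497,-0.309). The vise is centred near (0.530, 0.079) with a yaw of about 0.03. The gap runs from y≈0.052 to 0.119. Going for the grasp.

Call:
{"fn": "jog_arm", "kwargs": {"steps": [[0.008, 0.049, 0, 0, 0.45], [0.008, 0.049, 0, 0, 0.45], [0.008, 0.049, 0, 0, 0.45], [0.008, 0.049, 0, 0, 0.45], [0.0075, 0.05, 0, 0, 0.45], [0, 0, 0.04, 0.164, 0.45], [0, 0, 0.04, 0.164, 0.45], [0, 0, 0.04, 0.164, 0.45], [0, 0, 0.04, 0.164, 0.45], [0, 0, 0.02, 0.164, 0.45], [0, 0, 0, 0, 0.45]]}}

```text
time: 7.58
tcp_pos: [0.4896, -0.2906, 0.08]
orientation: [0.918, -0.397, -0.003, -0.0]
wrist_force: [-0.2, 0.4, 1.0]
finger_gap: 0.0382
gripper_force: 0.0
```

```bash
python3 - <<'E'
from h import *
s=robot.read_state(); print(s["tcp_pos"],s["q"].round(2)); Rm=R.from_quat(s["orientation"]).as_matrix(); print(Rm[:,0])
c=np.array([.49716,-.30935]); ax=np.array([.684,-.729]); g=c-.0095*ax
print("tool shift",Rm.T@np.array([*(g-s["tcp_pos"][:2]),0]))
# scene check of brush axis
f=load("scene"); hsv=cv2.cvtColor(f["image"],cv2.COLOR_RGB2HSV); wd=cv2.inRange(hsv,(8,90,90),(25,255,255)); m=np.zeros_like(wd); m[285:350,165:200]=wd[285:350,165:200]
ys,xs=np.nonzero(m); P=np.array([onz(f,x,y,.012)[:2] for x,y in zip(xs,ys)]); c=P.mean(0); w,V=np.linalg.eigh(np.cov(P.T)); a=V[:,1]; a*=np.sign(a[0]); print(c,a,((P-c)@a).min(),((P-c)@a).max())
E
```

```text
[ 0.48961021 -0.29064586  0.08003547] [ 0.54  0.5  -0.05  1.67  0.03  0.97 -1.9 ]
[ 0.68439794 -0.72908941 -0.00530065]
tool shift [ 9.30752257e-03  7.29458909e-03 -3.93142429e-05]
[ 0.49831276 -0.31084148] [ 0.68600218 -0.72759948] -0.06667239877013795 0.05253355553527427
```

Call:
{"fn": "jog_arm", "kwargs": {"steps": [[0.009, 0.0075, 0, 0, 0.45], [0, 0, 0.03, 0, 0.45], [0, 0, 0.02, 0, 0.45], [0, 0, 0.009, 0, 0.45], [0, 0, 0, 0, 0], [0, 0, 0, 0, 0], [0, 0, 0, 0, 0], [0, 0, 0, 0, 0]]}}

```text
time: 8.57
tcp_pos: [0.4923, -0.3045, 0.0243]
orientation: [0.917, -0.398, 0.001, 0.0]
wrist_force: [-0.5, 0.0, 2.9]
finger_gap: 0.016
gripper_force: 61.0
```

Call:
{"fn": "jog_arm", "kwargs": {"steps": [[0, 0, -0.03, 0, 0], [0, 0, -0.055, 0, 0], [0, 0, -0.055, 0, 0], [-0.0402, -0.0263, -0.02, 0, 0], [-0.0402, -0.0263, 0, 0, 0], [-0.0402, -0.0263, 0, 0, 0], [-0.0402, -0.0263, 0, 0, 0], [-0.0402, -0.0263, 0, 0, 0], [-0.0402, -0.0263, 0, 0, 0], [-0.0402, -0.0263, 0, 0, 0], [0, 0, 0, -0.18, 0], [0, 0, 0, -0.18, 0], [0, 0, 0, -0.18, 0], [0, 0, 0, -0.18, 0], [0, 0, 0, -0.18, 0], [0, 0, 0, -0.18, 0], [0, 0, 0, -0.18, 0], [0, 0, 0, -0.18, 0], [0, 0, 0, -0.18, 0], [0, 0, 0, -0.18, 0]]}}

```text
time: 11.08
tcp_pos: [0.4336, 0.0272, 0.1833]
orientation: [0.881, 0.474, -0.0, 0.0]
wrist_force: [0.2, -0.8, -0.7]
finger_gap: 0.0157
gripper_force: 60.6
```

Call:
{"fn": "jog_arm", "kwargs": {"steps": [[0, 0, 0, -0.18, 0], [0, 0, 0, -0.18, 0], [0, 0, 0, -0.18, 0], [0, 0, 0, -0.18, 0], [0, 0, 0, -0.18, 0], [0, 0, 0, -0.18, 0], [0, 0, 0, -0.18, 0], [0, 0, 0, -0.18, 0], [0, 0, 0, -0.18, 0], [0, 0, 0, -0.18, 0], [0, 0, 0, -0.18, 0], [0, 0, 0, -0.18, 0], [0, 0, 0, 0, 0]]}}

```text
time: 12.7
tcp_pos: [0.4337, 0.0272, 0.1833]
orientation: [0.001, 1.0, -0.0, 0.0]
wrist_force: [-0.8, -0.8, -0.2]
finger_gap: 0.0159
gripper_force: 60.6
```

```bash
python3 - <<'E'
from h import *
f=grab("scene"); st=robot.read_state(); print(st["tcp_pos"],st["q"].round(2),R.from_quat(st["orientation"]).as_matrix()[:,0],st["finger_gap"],st["wrist_force"],st["torque"])
save(f["image"][100:310,190:400],"s4.png",2.8)
E
```

```text
[0.43372236 0.02716039 0.18326993] [ 0.48  0.18 -0.65  1.89  0.12  1.11  1.35] [-9.99992525e-01  3.86633536e-03  2.12430606e-05] 0.016034881342027758 [-0.04831501  0.38503012 -0.43691338] [ 0.03236472 -0.06639851  0.03464623]
```

View pics/s4.png

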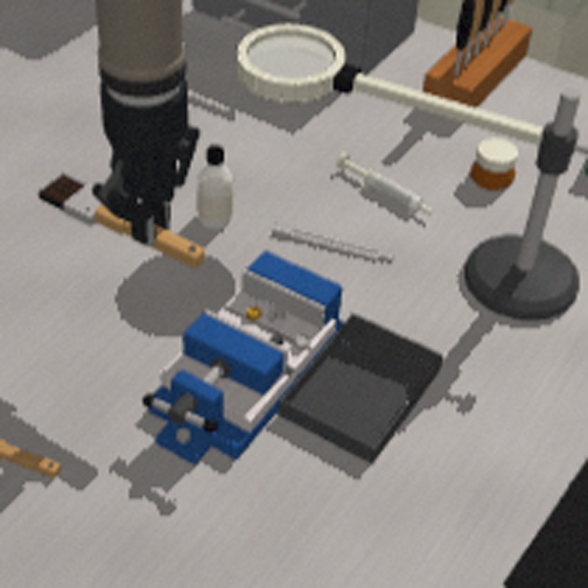

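The picture shows the brush held level, bristles toward the robot. The handle end is about to go over the moving jaw (jaw top at about (235,340)) and the magnifier is clear. Next I'll press the handle end on the jaw top to swivel the bristles down.

Call:
{"fn": "jog_arm", "kwargs": {"steps": [[0, 0, 0.04, 0, 0], [0, 0, 0.035, 0, 0], [0, 0, 0.006, 0, 0], [0, 0, 0.005, 0, 0], [0, 0, 0, 0, 0]]}}

```text
time: 13.38
tcp_pos: [0.4346, 0.0274, 0.0985]
orientation: [0.001, 1.0, -0.0, 0.001]
wrist_force: [-1.6, -0.3, 2.7]
finger_gap: 0.0161
gripper_force: 61.0
```

Call:
{"fn": "jog_arm", "kwargs": {"steps": [[0, 0, 0.004, 0, 0], [0, 0, 0.003, 0, 0], [0, 0, 0, 0, 0]]}}

```text
time: 13.75
tcp_pos: [0.4345, 0.0279, 0.0919]
orientation: [0.0, 1.0, -0.0, 0.001]
wrist_force: [-4.8, 2.0, 8.1]
finger_gap: 0.0159
gripper_force: 62.8
```

Call:
{"fn": "jog_arm", "kwargs": {"steps": [[0, 0, 0.003, 0, 0], [0, 0, 0.003, 0, 0], [0, 0, 0.003, 0, 0], [0, 0, 0, 0, 0]]}}

```text
time: 14.25
tcp_pos: [0.433, 0.0281, 0.0823]
orientation: [0.0, 1.0, -0.0, -0.001]
wrist_force: [-5.7, 1.5, 8.1]
finger_gap: 0.016
gripper_force: 64.2
```

Call:
{"fn": "jog_arm", "kwargs": {"steps": [[0, 0, 0.003, 0, 0], [0, 0, 0.003, 0, 0], [0, 0, 0, 0, 0]]}}

```text
time: 14.62
tcp_pos: [0.4324, 0.0281, 0.0761]
orientation: [0.0, 1.0, -0.0, -0.001]
wrist_force: [-7.1, 1.5, 7.7]
finger_gap: 0.0158
gripper_force: 64.8
```

```bash
python3 - <<'E'
from h import *
f=grab("scene"); save(f["image"][130:240,190:300],"s5.png",5)
E
```

```text
(no output)
```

View pics/s5.png

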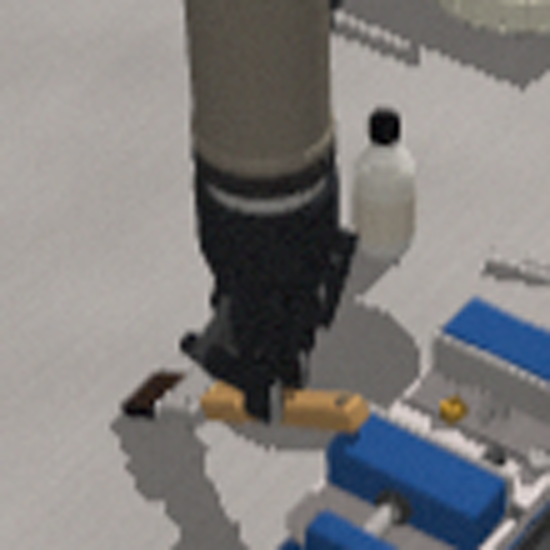

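```bash
python3 - <<'E'
from h import *
f=load("scene")
def pl(u,v,y):
    e,d=ray(f,u/5+190,v/5+130); return (e+d*(y-e[1])/d[1])[[0,2]].round(4)
h=pl(350,398,.028); m=pl(170,393,.028); t=pl(137,390,.028)
print("hole",h,"mouth",m,"tip",t,"slope",np.degrees(np.arctan2(h[1]-m[1],h[0]-m[0])),np.linalg.norm(h-m))
E
```

```text
hole [0.4863 0.0959] mouth [0.3485 0.0185] tip [0.3205 0.0046] slope 29.322207809734046 0.15804935937864478
```

Slope measured at about 28°, with the tip about 112 mm ahead of the TCP and about 77 mm below it. The picture shows the brush tipped, bristles near the bench at (137,405). I'll lift, turn toward the tray and move to the start of the first pass.

Call:
{"fn": "jog_arm", "kwargs": {"steps": [[0, 0, -0.025, 0, 0], [0, 0, -0.05, 0, 0], [0, 0, -0.045, 0.15, 0], [0, 0, 0, 0.185, 0], [0, 0, 0, 0.185, 0], [0, 0, 0, 0.185, 0], [0, 0, 0, 0.185, 0], [0, 0, 0, 0.185, 0], [0, 0, 0, 0.185, 0], [0, 0, 0, 0.185, 0], [0, 0, 0, 0.185, 0], [0, 0, 0, 0.185, 0], [0, 0, 0, 0.185, 0], [0, 0, 0, 0.185, 0], [0, 0, 0, 0.185, 0], [0, 0, 0, 0.185, 0], [0, 0, 0, 0.185, 0], [0, 0, 0, 0.185, 0], [0, 0, 0, 0.185, 0], [0, 0, 0, 0, 0]]}}

```text
time: 17.18
tcp_pos: [0.4344, 0.0274, 0.1959]
orientation: [1.0, 0.016, 0.001, 0.0]
wrist_force: [0.1, 0.1, -0.8]
finger_gap: 0.0157
gripper_force: 63.6
```

Call:
{"fn": "jog_arm", "kwargs": {"steps": [[-0.031, -0.0345, 0, 0, 0], [-0.031, -0.0345, 0, 0, 0], [0, 0, 0.03, 0, 0], [0, 0, 0.03, 0, 0], [0, 0, 0, 0, 0]]}}

```text
time: 17.8
tcp_pos: [0.368, 0.094, 0.134]
orientation: [1.0, 0.017, -0.002, 0.0]
wrist_force: [0.6, -0.1, -1.2]
finger_gap: 0.0163
gripper_force: 63.5
```

```bash
python3 - <<'E'
from h import *
f=grab("scene"); g=grab("top"); st=robot.read_state(); print(st["tcp_pos"],st["q"].round(2),R.from_quat(st["orientation"]).as_matrix()[:,0],st["wrist_force"])
a=cv2.resize(f["image"][165:285,220:330],(440,480),interpolation=2); b=cv2.resize(g["image"][180:270,200:265],(346,480),interpolation=2)
save(np.hstack([a,b]),"s6.png")
E
```

```text
[0.37044386 0.09452689 0.13610305] [ 0.12  0.1  -0.43  2.08  0.05  0.97 -1.88] [0.99948137 0.03217767 0.00126385] [0.43477395 0.0246376  0.54092296]
```

View pics/s6.png

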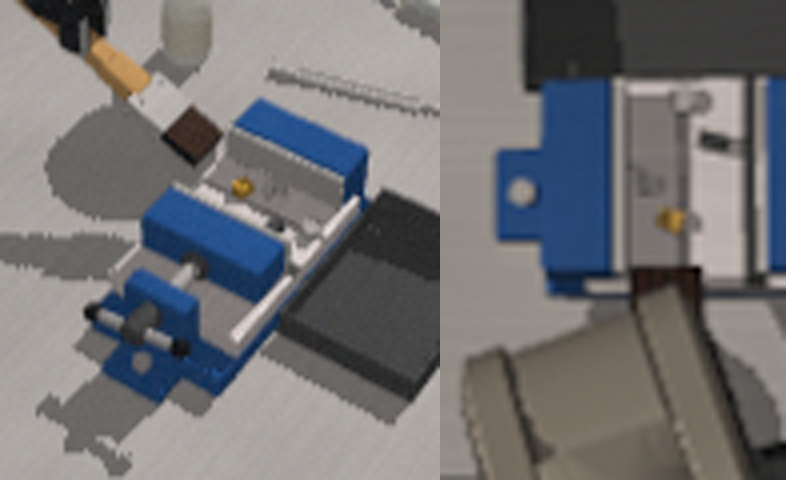

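The picture shows the bristles aimed into the gap at (190,135) in the scene half. In the top half they span columns 632–701, just right of the fixed face at 627, and sit behind the brass piece at (670,220). Lowering by feel.

Call:
{"fn": "jog_arm", "kwargs": {"steps": [[0, 0, 0.007, 0, 0], [0, 0, 0.005, 0, 0], [0, 0, 0.003, 0, 0], [0, 0, 0, 0, 0]]}}

```text
time: 18.4
tcp_pos: [0.3696, 0.0943, 0.1201]
orientation: [1.0, 0.016, -0.0, 0.0]
wrist_force: [-0.5, -0.7, -0.1]
finger_gap: 0.0158
gripper_force: 63.6
```

Call:
{"fn": "jog_arm", "kwargs": {"steps": [[0, 0, 0.003, 0, 0], [0, 0, 0, 0, 0]]}}

```text
time: 18.65
tcp_pos: [0.3696, 0.0943, 0.1171]
orientation: [1.0, 0.015, -0.0, 0.0]
wrist_force: [-0.8, -0.4, -0.8]
finger_gap: 0.0164
gripper_force: 63.6
```

Call:
{"fn": "jog_arm", "kwargs": {"steps": [[0, 0, 0.002, 0, 0], [0, 0, 0, 0, 0]]}}

```text
time: 18.9
tcp_pos: [0.3696, 0.0943, 0.1152]
orientation: [1.0, 0.015, -0.0, 0.0]
wrist_force: [0.2, 0.6, -0.7]
finger_gap: 0.016
gripper_force: 63.6
```

Call:
{"fn": "jog_arm", "kwargs": {"steps": [[0, 0, 0.002, 0, 0], [0, 0, 0, 0, 0]]}}

```text
time: 19.15
tcp_pos: [0.3696, 0.0943, 0.1131]
orientation: [1.0, 0.015, -0.0, 0.0]
wrist_force: [-0.3, 0.3, -0.8]
finger_gap: 0.0164
gripper_force: 63.6
```

Call:
{"fn": "jog_arm", "kwargs": {"steps": [[0, 0, 0.002, 0, 0], [0, 0, 0, 0, 0]]}}

```text
time: 19.4
tcp_pos: [0.3698, 0.0943, 0.1112]
orientation: [1.0, 0.015, 0.0, -0.0]
wrist_force: [-0.5, -0.0, 0.2]
finger_gap: 0.0157
gripper_force: 63.6
```

Call:
{"fn": "jog_arm", "kwargs": {"steps": [[0, 0, 0.002, 0, 0], [0, 0, 0, 0, 0]]}}

```text
time: 19.65
tcp_pos: [0.3698, 0.0944, 0.1093]
orientation: [1.0, 0.016, 0.0, 0.0]
wrist_force: [-0.1, 0.4, 0.8]
finger_gap: 0.0159
gripper_force: 63.7
```

```bash
python3 - <<'E'
from h import *
f=grab("scene"); F=[robot.read_state()["wrist_force"]]
for _ in range(3): robot.grab_frame("top"); F.append(robot.read_state()["wrist_force"])
print(np.mean(F,0))
def pl(u,v,y): e,d=ray(f,u,v); return (e+d*(y-e[1])/d[1])[[0,2]].round(4)
save(f["image"][165:225,215:295],"s7.png",8)
E
```

```text
[0.25442985 0.04888687 1.18583593]
```

View pics/s7.png

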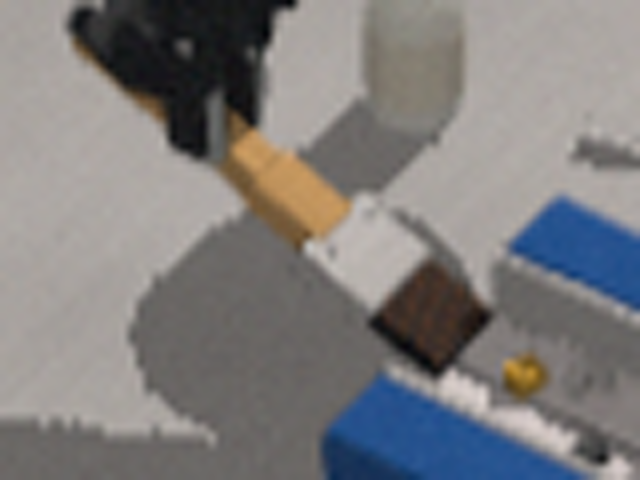

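The picture shows the bristles resting on the bed at (430,320), behind the brass piece at (525,375). Force is about 1.9 N above the baseline. First pass, along the fixed jaw.

Call:
{"fn": "jog_arm", "kwargs": {"steps": [[0.005, 0, 0, 0, 0], [0.006, 0, 0, 0, 0], [0.006, 0, 0, 0, 0], [0.006, 0, 0, 0, 0], [0.006, 0, 0, 0, 0], [0.006, 0, 0, 0, 0], [0.006, 0, 0, 0, 0], [0.006, 0, 0, 0, 0]]}}

```text
time: 20.85
tcp_pos: [0.4171, 0.0957, 0.1093]
orientation: [1.0, 0.015, -0.0, 0.0]
wrist_force: [-1.2, 0.1, 0.9]
finger_gap: 0.0158
gripper_force: 63.8
```

Call:
{"fn": "jog_arm", "kwargs": {"steps": [[0.006, 0, 0, 0, 0], [0.006, 0, 0, 0, 0], [0.006, 0, 0, 0, 0], [0.006, 0, 0, 0, 0], [0.006, 0, 0, 0, 0], [0.006, 0, 0, 0, 0], [0.006, 0, 0, 0, 0], [0.006, 0, 0, 0, 0], [0.006, 0, 0, 0, 0], [0.005, 0, 0, 0, 0], [0.005, 0, 0, 0, 0]]}}

```text
time: 22.22
tcp_pos: [0.4812, 0.0976, 0.1091]
orientation: [1.0, 0.015, 0.0, 0.0]
wrist_force: [0.5, 0.3, -0.6]
finger_gap: 0.0159
gripper_force: 63.7
```

Call:
{"fn": "jog_arm", "kwargs": {"steps": [[0, 0, -0.02, 0, 0], [0, 0, -0.025, 0, 0], [-0.04, 0.007, 0, 0, 0], [-0.04, 0.007, 0, 0, 0], [-0.032, 0.006, 0, 0, 0], [0, 0, 0, 0, 0], [0, 0, 0.025, 0, 0], [0, 0, 0.015, 0, 0], [0, 0, 0.004, 0, 0], [0, 0, 0.001, 0, 0], [0, 0, 0, 0, 0]]}}

```text
time: 23.6
tcp_pos: [0.3703, 0.0746, 0.1099]
orientation: [1.0, 0.015, 0.001, -0.0]
wrist_force: [-0.1, -0.1, -0.5]
finger_gap: 0.016
gripper_force: 63.8
```

Call:
{"fn": "jog_arm", "kwargs": {"steps": [[0.005, 0, 0, 0, 0], [0.006, 0, 0, 0, 0], [0.006, 0, 0, 0, 0], [0.006, 0, 0, 0, 0], [0.006, 0, 0, 0, 0], [0.006, 0, 0, 0, 0], [0.006, 0, 0, 0, 0], [0.006, 0, 0, 0, 0], [0.006, 0, 0, 0, 0], [0.006, 0, 0, 0, 0]]}}

```text
time: 24.85
tcp_pos: [0.4287, 0.0761, 0.1093]
orientation: [1.0, 0.015, -0.0, 0.0]
wrist_force: [-1.9, 0.1, 2.6]
finger_gap: 0.016
gripper_force: 63.7
```

Call:
{"fn": "jog_arm", "kwargs": {"steps": [[0.006, 0, 0, 0, 0], [0.006, 0, 0, 0, 0], [0.006, 0, 0, 0, 0], [0.006, 0, 0, 0, 0], [0.006, 0, 0, 0, 0], [0.006, 0, 0, 0, 0], [0.006, 0, 0, 0, 0], [0.005, 0, 0, 0, 0], [0.005, 0, 0, 0, 0]]}}

```text
time: 25.98
tcp_pos: [0.4808, 0.0777, 0.1091]
orientation: [1.0, 0.015, 0.0, -0.0]
wrist_force: [-0.1, 0.8, -1.7]
finger_gap: 0.0161
gripper_force: 63.7
```

Call:
{"fn": "jog_arm", "kwargs": {"steps": [[0, 0, -0.03, 0, 0], [0, 0, -0.05, 0, 0], [-0.05, 0.03, -0.02, 0, 0], [-0.05, 0.05, 0, 0, 0], [0, 0.05, 0, 0, 0], [0, 0.05, 0, 0, 0], [0, 0.05, 0, 0, 0], [0, 0, 0, 0, 0]]}}

```text
time: 26.98
tcp_pos: [0.3923, -0.154, 0.209]
orientation: [1.0, 0.011, -0.0, 0.001]
wrist_force: [0.0, 1.2, -0.2]
finger_gap: 0.0161
gripper_force: 63.6
```

```bash
cat > chk.py <<'E'
from h import *
o=load("scene0") if __import__("os").path.exists("scene0.pkl") else None
def rect(f,z,x0,x1,y0,y1,st):
    xs=np.arange(x1,x0,-st); ys=np.arange(y1,y0,-st)
    M=np.array([[proj(f,(x,y,z)) for y in ys] for x in xs],np.float32)
    return cv2.remap(f["image"],M[...,0],M[...,1],cv2.INTER_LINEAR),xs,ys
for n in("top","scene"):
    f=grab(n)
    hsv=cv2.cvtColor(f["image"],cv2.COLOR_RGB2HSV); br=cv2.inRange(hsv,(15,140,90),(28,255,255))
    k,l,stt,c=cv2.connectedComponentsWithStats(br)
    for i in range(1,k):
        if stt[i,4]>=3:
            p=onz(f,*c[i],.03)
            if .4<p[0]<.8 and -.05<p[1]<.2: print(n,"brass-like",stt[i,4],p.round(3))
    for nm,a in(("bed",(.045,.475,.585,.045,.122,.005)),("tray",(.006,.59,.70,.01,.165,.005))):
        im,xs,ys=rect(f,*a); g=cv2.cvtColor(im,cv2.COLOR_RGB2GRAY)
        print(n,nm,"y from",ys[0].round(3)); 
        for x,r in zip(xs,g): print(f"{x:.3f}"," ".join("%3d"%v for v in r))
E
python3 chk.py
```

```text
top brass-like 16 [0.613 0.106 0.03 ]
top bed y from 0.122
0.585  93  73  66  68  73  74 117 107  93 105 108 106  99  58  87  84
0.580 139 173 177 177 177 178 136 171 176 180 181 179 165  74 122  94
0.575 122 133 137 135 136 138 103 147 180 180 180 181 167  73 123  93
0.570 121 111 116 116 115 118  88 134 181 180 180 180 167  74 123  95
0.565 120 110 116 116 116 118  89 133 181 180 179 179 167  74 123  95
0.560 121 108 114 115 114 117  88 129 178 177 176 177 164  75 123  96
0.555 122 108 115 115 115 117  88 129 179 177 177 177 166  75 125  98
0.550 123 108 116 116 116 118  95 130 181 178 178 178 167  75 125 100
0.545 125 110 119 119 118 119 100 130 184 182 181 181 169  77 125 114
0.540 126 105 114 114 114 115  97 123 178 176 175 175 165  76 133 123
0.535 128 104 114 114 114 115  95 123 180 177 177 177 166  76 146 126
0.530 129 104 114 114 114 115  91 118 179 177 177 177 167  77 146 123
0.525 131 104 115 116 116 117  93 120 182 179 178 178 168  77 142 125
0.520 132 103 116 116 116 118  94 119 184 181 181 180 172  78 142 126
0.515 133 102 115 116 116 117  94 116 182 179 179 180 172  79
[... 7167 characters left out ...]
71  70  70  71  70  70  74  53  45  42  69 101 106
0.615  45  42  45  42  41  42  45  43  61  90 146 143  94  63  43  54  71  71  69  70  72  68  70  70  73  53  44  45  65 100 104
0.610  43  46  46  44  44  46  54  78  75  95 114 114  83  67  65  70  74  60  55  49  42  42  65  69  68  56  43  46  64  99 104
0.605  42  42  43  44  45  70 147 141 129  96  58  48  62  70  70  72  70  71  61  43  44  43  64  71  68  52  44  43  62 101 104
0.600  43  43  41  48  48  66  88 132 137  94  53  46  61  71  75  79  82  75  62  42  45  46  68  72  74  52  48  40  60  97 102
0.595  47  43  42  49  43  47  52 144 136  85  59  53  69 104 119 104  99  75  66  44  63  68  70  69  73  53  44  44  58  98 103
```

Bed patch is uniform, so the vise is clear. The tray shows four pieces: the angle at (0.605,0.125), brass at (0.617,0.107), slug at (0.598,0.092), and the dark bar at about (0.607,0.073). Now I'll lay the brush down where it came from.

Call:
{"fn": "jog_arm", "kwargs": {"steps": [[0.0315, 0.051, 0, 0, 0], [0.032, 0.051, 0, 0, 0], [0.032, 0.051, 0, 0, 0], [0, 0, 0, 0.17, 0], [0, 0, 0, 0.17, 0], [0, 0, 0.03, 0.17, 0], [0, 0, 0.04, 0.17, 0], [0, 0, 0.04, 0.17, 0], [0, 0, 0.015, 0, 0], [0, 0, 0, 0, 0]]}}

```text
time: 28.32
tcp_pos: [0.4934, -0.2976, 0.0836]
orientation: [0.918, -0.396, -0.001, -0.001]
wrist_force: [-0.0, -0.0, -0.4]
finger_gap: 0.0157
gripper_force: 63.6
```

Call:
{"fn": "jog_arm", "kwargs": {"steps": [[0, 0, 0.008, 0, 0], [0, 0, 0.006, 0, 0], [0, 0, 0.006, 0, 0], [0, 0, 0.006, 0, 0], [0, 0, 0, 0, 0]]}}

```text
time: 28.95
tcp_pos: [0.494, -0.2993, 0.0589]
orientation: [0.917, -0.398, 0.001, -0.0]
wrist_force: [-0.7, 1.9, 4.3]
finger_gap: 0.0161
gripper_force: 64.5
```

Call:
{"fn": "jog_arm", "kwargs": {"steps": [[0, 0, 0.005, 0, 0], [0, 0, 0.005, 0, 0], [0, 0, 0.005, 0, 0], [0, 0, 0.005, 0, 0], [0, 0, 0, 0, 0]]}}

```text
time: 29.58
tcp_pos: [0.4934, -0.2991, 0.0379]
orientation: [0.917, -0.398, 0.0, -0.0]
wrist_force: [-0.5, 2.6, 3.9]
finger_gap: 0.0162
gripper_force: 65.7
```

Call:
{"fn": "jog_arm", "kwargs": {"steps": [[0, 0, 0.004, 0, 0], [0, 0, 0.004, 0, 0], [0, 0, 0.003, 0, 0], [0, 0, 0, 0, 0]]}}

```text
time: 30.08
tcp_pos: [0.4931, -0.299, 0.027]
orientation: [0.917, -0.398, -0.0, -0.0]
wrist_force: [-2.2, 1.7, 4.9]
finger_gap: 0.0158
gripper_force: 66.4
```

Call:
{"fn": "jog_arm", "kwargs": {"steps": [[0, 0, 0, 0, 0.3], [0, 0, 0, 0, 0.4], [0, 0, 0, 0, 0.45], [0, 0, -0.01, 0, 0.45], [0, 0, -0.04, 0, 0.45], [0, 0, -0.05, 0, 0.45], [-0.05, 0, -0.05, 0, 0.45], [-0.05, -0.02, -0.03, 0, 0.45], [-0.05, -0.04, 0, 0, 0.45], [0, -0.05, 0, 0, 0.45], [0, 0, 0, 0, 0.45]]}}

```text
time: 31.45
tcp_pos: [0.4776, -0.1156, 0.2026]
orientation: [0.919, -0.394, 0.001, -0.001]
wrist_force: [0.4, 0.3, -0.6]
finger_gap: 0.0383
gripper_force: 0.0
```

```bash
cp top.pkl t_prev.pkl; python3 - <<'E'
from h import *
print(robot.read_state()["tcp_pos"],robot.read_state()["wrist_force"])
for n,box,db in(("top",(190,250,362,425),(190,220,395,425)),("scene",(285,350,165,200),(340,372,165,200))):
    f=grab(n); hsv=cv2.cvtColor(f["image"],cv2.COLOR_RGB2HSV); wd=cv2.inRange(hsv,(8,90,90),(25,255,255))
    k,l,s,c=cv2.connectedComponentsWithStats(wd)
    for i in range(1,k):
        if s[i,4]>60:
            ys,xs=np.nonzero(l==i); P=np.array([onz(f,x,y,.012)[:2] for x,y in zip(xs,ys)]); m=P.mean(0)
            if not(.25<m[0]<.7 and -.5<m[1]<-.1): continue
            w,V=np.linalg.eigh(np.cov(P.T)); a=V[:,1]*np.sign(V[0,1]); q=(P-m)@a; print(n,s[i,4],m.round(4),np.degrees(np.arctan2(a[1],a[0])).round(1),q.min().round(4),q.max().round(4))
f=load("scene"); L=proj(f,(.405,.357,.2)); print(L)
g=cv2.cvtColor(load("top")["image"],cv2.COLOR_RGB2HSV); m=cv2.inRange(g,(20,15,140),(40,90,255)); m[:,:80]=0; m[:,260:]=0
k,l,s,c=cv2.connectedComponentsWithStats(m)
for i in range(1,k):
    if s[i,4]>40: print("mag",s[i],onz(load("top"),*c[i],.2).round(3))
E
```

```text
[ 0.47764285 -0.115613    0.20256587] [ 0.380432    0.2745019  -0.62881017]
top 272 [ 0.4971 -0.3038] -46.5 -0.0642 0.0561
top 130 [ 0.3293 -0.3671] -88.3 -0.0463 0.0377
scene 158 [ 0.4128 -0.17  ] 11.5 -0.041 0.0457
scene 213 [ 0.3338 -0.3682] -88.7 -0.0452 0.039
scene 372 [ 0.4986 -0.3048] -47.2 -0.067 0.0531
scene 79 [ 0.6693 -0.3541] -50.3 -0.0421 0.0412
[300.28904658 115.97984354]
mag [136 141  13  82 485] [0.582 0.342 0.2  ]
mag [ 89 181  17  18 224] [0.566 0.456 0.2  ]
mag [ 124  229   49   50 1060] [0.406 0.317 0.2  ]
```

```bash
python3 -c "
from workcell import robot
print(robot.hand_in())"
```

```text
the job is handed in; nothing more can be done
None
```

Job handed in at about 31.5 s: the magnifier is at its left stop, the camera check shows the bed clear with all four off-cuts in the tray, and the brush lies flat near where it was.

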